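# Find the key that opens the cash box

### The arm

A 6-joint arm with a two-finger parallel gripper is mounted at the origin on a cart in front of the work surface, level with it; the furniture and walls round the work are solid. World frame = base frame: x ahead of the robot, y to its left, z up, the work surface at z = 0. Lengths are in mm, angles in rad, forces in N, time in s.
With the tool pointing down it reaches from about 350 to 875 mm from the base axis. Payload 4.2 kg.
Tool frame: the origin (TCP) lies midway between the tips of the shut fingers; the grasp point (between the pads) lies 19 mm behind it (arm.tcp_to_grasp is the distance from the TCP to the grasp point, in mm); z points along the fingers, y is the line along which they close (so a half turn about z gives the same grasp; the last joint's range is limited). The gripper opens to 85 mm and grips with 20 to 120 N. Pads are 22 mm wide; open, the fingers measure 114 mm over their backs; the gripper's body (76 mm by 85 mm) begins 54 mm behind the grasp point. The pads swing forward as they close: fully open they stand 13 mm farther back than shut.
Start: joints at [1.461, 0.385, 0.008, 0, -1.194, -0.259], TCP at [225.277, 582.966, 231.312] pointing down, gripper open.
Joint ranges: [-3.14, 3.14], [-1.21, 2.06], [-1.07, 1.41], [-3.16, 2.05], [-2.99, -0.16], [-3.1, 3.1]. Speed limits (rad/s): [2.79, 2.79, 3.14, 3.14, 3.14, 3.14].

### API

Orientations are given as a unit quaternion [x, y, z, w].
In Python, from bench import arm gives the robot as it stands.
- The arm moves only by the tool arm_command, never from a script. Its argument "rows" is a list of rows, each a list of 2 entries, a list of its own where there are three numbers: the shift along the tool's x, y, z as a fraction of full scale, then the turn, a rotation vector about the tool's x, y, z as a fraction of full scale. In form: [[[x, y, z], [wx, wy, wz]], ...]. A call has 1 to 5 rows; each row is the pose to reach, as a shift and turn from the pose commanded when the call began, along the tool's axes at that moment, turning the shorter way round; what a row does not reach only later rows make up. Full scale, the value 1, is 0.25 m for a shift and 180 degrees for a turn. A row lasts 1/10 s, in which the tool goes at most 50 mm and 8.59 degrees, less where a joint would pass 70% of its speed; a pose out of reach is approached as far as the arm can. A call with a number of a shift or a turn outside -1 to 1 is refused whole. A call with a gripper value outside its range is refused whole. "grip" is the opening, from 0 (shut) to 1 (fully open), set as the call begins (left out, the last holds). The fingers move at their own pace and stop on an object; the grip force is fixed at half the most. Time passes only in rows, so rows that repeat a pose let the fingers close. It gives the time, the measured TCP pose, the force, the opening and the grip force at its end, in the units of the state.
- arm.read_state(): the state, without advancing time (a new reading comes with each control period).
- arm.get_image(name): name is "scene" or "top" or "wrist"; returns (picture, depth): 384x512x3 uint8, blue, green, red; 384x512 float32, mm along the optical axis (not along the pixel's ray), 0 where there is no reading.
- arm.camera_info(name): a dict with "fx", "fy", "cx", "cy" (pixels), "k1" (the pictures are not rectified: a ray, as slopes to the right and down, at radius r is drawn at 1 + k1 r^2 times it, then the intrinsics apply), "extrinsics" (4x4, takes a point from camera to world coordinates). Camera axes: x right, y down, z forward; pixel columns grow to the right and rows downward; lengths in mm; the calibration is good to about 2 mm. A picture is of the moment at which its call begins: read the wrist's pose just before it. camera_info takes no time and is no camera call; for the wrist camera it gives the pose at the moment of the call.
- arm.job_done(): hands the job in; it is judged then, once.
Trained networks look in the newest picture that a camera, given by its name, has taken for a name from the list of things; names that differ only in an ending like _2 or _b are one class to them, and where a whole thing is asked for, a point or a joint stands for the part that bears it (a point fixed in the world has none). Each returns a list of dicts, best first, with "score" (0 to 1); they miss things now and then, are a little off and sometimes report something else, mostly with a low value. They report only what shows in the picture. A call takes as long as a camera call.
- arm.spot_in(camera, query): "position" ([column, row] in pixels, amid what is visible of it).
The state is a dict: "clock": time; "joints": joint angles; "joint_vel": joint speeds; "joint_efforts": joint torques, N m; "position": TCP position; "ee_rot": TCP orientation; "contact_force": force on the tool from outside, world axes, zero at the start; "wrist_torque": the same for the moment, N m; "gripper_width": finger opening in mm; "grasp_force": force on a finger pad.
Only numpy, scipy, OpenCV 4.12 (cv2) and the standard library are available. Lean on these libraries where they do the work, as an engineer would, in place of code of your own. Each camera call takes 0.05 s, during which the arm holds its last target. There are 200 camera calls.

### The job

Three keys stand in the wooden key stand, and only one of them opens the cash box; nothing shows which. Try them one at a time in the keyway on top of the box, each pushed down until its collar rests on the cover, and turn counter-clockwise seen from above: a wrong key stops early and goes back upright, fully down, into the stand. Turn the right key as far as it goes, so that the drawer comes out, and leave it turned in the lock with the other two keys in the stand and the candles and the bottle behind undisturbed.

Things in the scene. Friction and masses are not known exactly. Their poses are not given: they have to be found in the camera images.
- cash_box: Grey steel box fixed to the counter, 120 x 120 mm, 88.5 mm high with its 8 mm steel cover. Origin: centre of its underside; -x is the drawer front. The keyway is a central slot through the cover, 53 mm along the box's y, 11 mm along x, edges bevelled 3 mm; a key enters with its y along the box's y, either way round. When a key's collar rests on the cover its origin is 49 mm above the box's.
- keyway (a point): Centre of the keyway on the cover's top face, 88.5 mm above the counter. A key turns only when fully down (bit in the chamber below the cover) and comes out only when turned back in line with the slot (within 3 degrees). No spring; friction under 0.1 N m. A wrong key meets a solid stop at 20 to 35 degrees, the right one at about 80 degrees (1.4 rad).
- till_drawer (a joint): How far the cash box's drawer stands out of its front, in m: 0 shut, 0.040 fully out. The right key drives it: nothing moves over the first 50 degrees or so of turn, then it comes out evenly, 20 mm at about 68 degrees, to 40 mm at the stop; a wrong key does not move it. It stays where it is left.
- key_stand: Wooden block fixed to the counter, 44 (x) x 226 (y) mm, 48 mm high, with three upright slots 14 (x) x 55 (y) mm in a row, centred at y = -74, 0 and +74 mm, edges bevelled 3 mm. Origin: centre of its underside. Each slot holds a key, bit down, y along the block's y, collar resting on the block: the key's origin is then 8.5 mm above the block's.
- key_1: Loose steel key, upright, 92 mm tall, 120 g. Origin: bottom centre of the bit; z up, y along the width, x through the thickness. Bit 8 (x) x 50 (y) mm, z 0-30; neck 9 mm dia; collar 32 mm dia, z 39.5-44.5; flat bow to grip, 12 (x) x 50 (y) mm, z 52-92. Both ends of the bit have the bottom corners cut away (z 0-9). Which of the keys fits changes from start to start.
- key_2: Loose steel key like key_1 in every size and axis, and standing in another slot, but with a notch 9 mm high half-way up each end of its bit. The keys look alike while they stand in the block.
- key_3: Loose steel key like key_1 in every size and axis, and standing in another slot, but with the top corners of its bit cut away (z 21-30 mm). The keys look alike while they stand in the block.
- candle_left: Bystander: white flowered pillar candle, 56 mm wide, 66 mm high, behind the stand. Origin: centre of its underside.
- candle_mid: Bystander: white flowered pillar candle, 55 mm wide, 66 mm high, behind the stand. Origin: centre of its underside. The upright front of a tall fixed shelf unit (0.68 m high, behind the stand and part of the cash box) stands 35 mm behind its centre: keep the arm and wrist clear of it.
- candle_back: Bystander: white flowered pillar candle, 63 mm wide, 66 mm high, behind the cash box. Origin: centre of its underside.
- lotion: Bystander: white lotion bottle, 39 mm wide, 150 mm high, behind the gap between box and stand. Origin: centre of its underside.

How it is judged (in metres and radians):
On the way, in this order (a step that is already met when the one before it is completed fails the run):
1. a key is fully down in the keyway, with the drawer still shut (((horizontal distance between key_1 and keyway below 0.006 m and z of key_1 in the frame of cash_box between 0.044 and 0.054 m and angle between key_1's own z axis and vertical below 0.12 rad) or (horizontal distance between key_2 and keyway below 0.006 m and z of key_2 in the frame of cash_box between 0.044 and 0.054 m and angle between key_2's own z axis and vertical below 0.12 rad) or (horizontal distance between key_3 and keyway below 0.006 m and z of key_3 in the frame of cash_box between 0.044 and 0.054 m and angle between key_3's own z axis and vertical below 0.12 rad)) and value of joint till_drawer below 0.005 m), for 0.1 s.
2. a key fully down in the keyway has been turned until the drawer stands out more than 20 mm (((horizontal distance between key_1 and keyway below 0.006 m and z of key_1 in the frame of cash_box between 0.044 and 0.054 m and angle between key_1's own z axis and vertical below 0.12 rad and angle between the x axis of key_1 and the x axis of cash_box, either way round above 1.05 rad) or (horizontal distance between key_2 and keyway below 0.006 m and z of key_2 in the frame of cash_box between 0.044 and 0.054 m and angle between key_2's own z axis and vertical below 0.12 rad and angle between the x axis of key_2 and the x axis of cash_box, either way round above 1.05 rad) or (horizontal distance between key_3 and keyway below 0.006 m and z of key_3 in the frame of cash_box between 0.044 and 0.054 m and angle between key_3's own z axis and vertical below 0.12 rad and angle between the x axis of key_3 and the x axis of cash_box, either way round above 1.05 rad)) and value of joint till_drawer above 0.02 m), for 0.2 s.
At the end, for the whole second after the job is handed in: Drawer over 20 mm out; one key fully down in the keyway (origin 44-54 mm above the box's underside, within 6 mm of centre, upright) and turned over 1.05 rad; the other two fully down in the stand (origin 3-13 mm above its underside, within 12 mm of its mid line, upright); all at rest (value of joint till_drawer above 0.02 m and (((horizontal distance between key_1 and keyway below 0.006 m and z of key_1 in the frame of cash_box between 0.044 and 0.054 m and angle between key_1's own z axis and vertical below 0.12 rad and angle between the x axis of key_1 and the x axis of cash_box, either way round above 1.05 rad and linear speed of key_1 below 0.02 m/s) and (z of key_3 in the frame of key_stand between 0.003 and 0.013 m and x of key_3 in the frame of key_stand between -0.012 and 0.012 m and y of key_3 in the frame of key_stand between -0.09 and 0.09 m and angle between key_3's own z axis and vertical below 0.15 rad and linear speed of key_3 below 0.02 m/s) and (z of key_2 in the frame of key_stand between 0.003 and 0.013 m and x of key_2 in the frame of key_stand between -0.012 and 0.012 m and y of key_2 in the frame of key_stand between -0.09 and 0.09 m and angle between key_2's own z axis and vertical below 0.15 rad and linear speed of key_2 below 0.02 m/s)) or ((horizontal distance between key_2 and keyway below 0.006 m and z of key_2 in the frame of cash_box between 0.044 and 0.054 m and angle between key_2's own z axis and vertical below 0.12 rad and angle between the x axis of key_2 and the x axis of cash_box, either way round above 1.05 rad and linear speed of key_2 below 0.02 m/s) and (z of key_1 in the frame of key_stand between 0.003 and 0.013 m and x of key_1 in the frame of key_stand between -0.012 and 0.012 m and y of key_1 in the frame of key_stand between -0.09 and 0.09 m and angle between key_1's own z axis and vertical below 0.15 rad and linear speed of key_1 below 0.02 m/s) and (z of key_3 in the frame of key_stand between 0.003 and 0.013 m and x of key_3 in the frame of key_stand between -0.012 and 0.012 m and y of key_3 in the frame of key_stand between -0.09 and 0.09 m and angle between key_3's own z axis and vertical below 0.15 rad and linear speed of key_3 below 0.02 m/s)) or ((horizontal distance between key_3 and keyway below 0.006 m and z of key_3 in the frame of cash_box between 0.044 and 0.054 m and angle between key_3's own z axis and vertical below 0.12 rad and angle between the x axis of key_3 and the x axis of cash_box, either way round above 1.05 rad and linear speed of key_3 below 0.02 m/s) and (z of key_2 in the frame of key_stand between 0.003 and 0.013 m and x of key_2 in the frame of key_stand between -0.012 and 0.012 m and y of key_2 in the frame of key_stand between -0.09 and 0.09 m and angle between key_2's own z axis and vertical below 0.15 rad and linear speed of key_2 below 0.02 m/s) and (z of key_1 in the frame of key_stand between 0.003 and 0.013 m and x of key_1 in the frame of key_stand between -0.012 and 0.012 m and y of key_1 in the frame of key_stand between -0.09 and 0.09 m and angle between key_1's own z axis and vertical below 0.15 rad and linear speed of key_1 below 0.02 m/s)))); the robot touches nothing.
It fails at once if a candle or the lotion bottle is shifted by more than 20 mm or tipped (distance of any of candle_left, candle_mid, candle_back, lotion from where it was at the start of the episode above 0.02 m or angle between any of candle_left, candle_mid, candle_back, lotion's own z axis and vertical above 0.3 rad).
It also fails if it takes over 72 s, if anything falls off the work surface, if the arm or the gripper's body presses on something with over 40 N, if the wrist force passes 120 N, or if a joint passes its speed limit or range.

## Working session

There is one attempt and no reset: what is moved stays moved. The work goes in short steps, Python scripts to look and compute and a tool call to move; the robot and the scene stay as the last step left them, time stands still between calls to the robot, and variables do not carry over. Pictures are saved under pics/ and viewed, at most 10 in all, crops included, and the job is handed in when it is done.

Besides the shell and the picture viewer there is one more tool, called after "Call:" by a JSON object that holds its "name" and its "arguments". arm_command: Moves the arm, as the interface text tells. Shift numbers are shares of 0.25 m and turn numbers shares of 180 degrees, none past 1 either way. Its arguments: {"type":"object","properties":{"rows":{"type":"array","items":{"type":"array"}},"grip":{"type":"number"}},"required":["rows"]}

```bash
mkdir -p pics && ls && cat > h.py <<'E'
import numpy as np, cv2
from bench import arm
from scipy.spatial.transform import Rotation as R
def cloud(cam):
    ci=arm.camera_info(cam); im,d=arm.get_image(cam)
    K=np.array([[ci['fx'],0,ci['cx']],[0,ci['fy'],ci['cy']],[0,0,1.]])
    h,w=d.shape
    uv=np.stack(np.meshgrid(np.arange(w),np.arange(h)),-1).reshape(-1,1,2).astype(np.float64)
    n=cv2.undistortPoints(uv,K,np.array([ci['k1'],0,0,0,0.])).reshape(h,w,2)
    P=np.dstack([n[...,0]*d,n[...,1]*d,d]); E=np.array(ci['extrinsics'])
    W=P@E[:3,:3].T+E[:3,3]; W[d<=0]=np.nan
    return im,d,W
def shift(dw, yaw=0.0):
    "world shift mm -> tool shares, state pose"
    s=arm.read_state(); q=R.from_quat(s['ee_rot'])
    return np.round(q.inv().apply(dw)/250,4)
E
python3 - <<'E'
from h import *
s=arm.read_state(); print({k:np.round(v,3) for k,v in s.items()})
for c in ['scene','top','wrist']:
    im,d,W=cloud(c); cv2.imwrite(f'pics/{c}0.png',im); np.save(f'{c}0.npy',W)
    ci=arm.camera_info(c); print(c,np.round(ci['extrinsics'],2).tolist(),ci['fx'],ci['k1'])
    for q in ['key_1','cash_box','key_stand','candle_mid','lotion']:
        print(q,[(np.round(r['position']).tolist(),round(r['score'],2),np.round(W[int(r['position'][1]),int(r['position'][0])]).tolist()) for r in arm.spot_in(c,q)])
a=np.hstack([cv2.imread('pics/scene0.png'),cv2.imread('pics/top0.png')]); cv2.imwrite('pics/both.png',cv2.resize(a,(800,300)))
E
```

```text
pics
{'clock': np.float64(0.0), 'joints': array([ 1.461,  0.386,  0.007, -0.   , -1.194, -0.259]), 'joint_vel': array([-0.001,  0.001,  0.001, -0.001, -0.001,  0.001]), 'joint_efforts': array([ 1.0000e-03, -3.9229e+01,  1.8840e+01,  4.1860e+00, -5.0000e-03,
        0.0000e+00]), 'position': array([225.085, 582.446, 230.233]), 'ee_rot': array([ 0.983, -0.183, -0.   ,  0.001]), 'contact_force': array([-0.6  , -0.4  ,  0.173]), 'wrist_torque': array([-0.014,  0.014, -0.004]), 'grasp_force': np.float64(0.0), 'gripper_width': np.float64(85.361)}
scene [[0.7, -0.56, 0.46, 111.07], [-0.72, -0.55, 0.43, -268.85], [0.01, -0.62, -0.78, 824.1], [0.0, 0.0, 0.0, 1.0]] 434.2250694367322 -0.024743348608889926
key_1 [([173.0, 162.0], 0.84, [487.0, 342.0, 70.0]), ([193.0, 182.0], 0.7, [467.0, 243.0, 100.0]), ([207.0, 204.0], 0.61, [452.0, 180.0, 90.0])]
cash_box [([309.0, 268.0], 0.67, [488.0, -71.0, 88.0])]
key_stand [([192.0, 207.0], 0.84, [445.0, 226.0, 45.0]), ([172.0, 162.0], 0.48, [488.0, 343.0, 72.0]), ([187.0, 182.0], 0.21, [471.0, 270.0, 71.0])]
candle_mid [([249.0, 182.0], 0.58, [584.0, 187
[... 243 characters left out ...]
23 -0.0893201332616636
key_1 [([196.0, 222.0], 0.63, [475.0, 257.0, 102.0]), ([228.0, 231.0], 0.59, [457.0, 186.0, 100.0]), ([169.0, 213.0], 0.54, [491.0, 321.0, 99.0])]
cash_box [([342.0, 214.0], 0.86, [517.0, -71.0, 47.0])]
key_stand [([204.0, 231.0], 0.55, [459.0, 245.0, 48.0]), ([196.0, 223.0], 0.42, [470.0, 257.0, 102.0]), ([342.0, 217.0], 0.2, [512.0, -70.0, 48.0])]
candle_mid [([230.0, 176.0], 0.77, [595.0, 195.0, 50.0])]
lotion [([264.0, 168.0], 0.56, [594.0, 118.0, 133.0])]
wrist [[-0.36, -0.89, -0.28, 297.13], [-0.93, 0.34, 0.11, 556.38], [0.0, 0.3, -0.95, 372.95], [0.0, 0.0, 0.0, 1.0]] 281.6273734202591 -0.02592408042406202
key_1 []
cash_box []
key_stand []
candle_mid []
lotion []
```

View pics/top0.png

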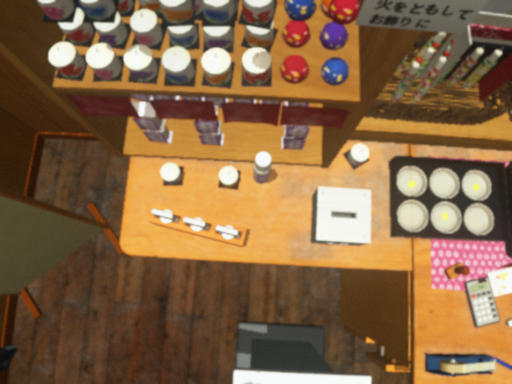

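View pics/scene0.png

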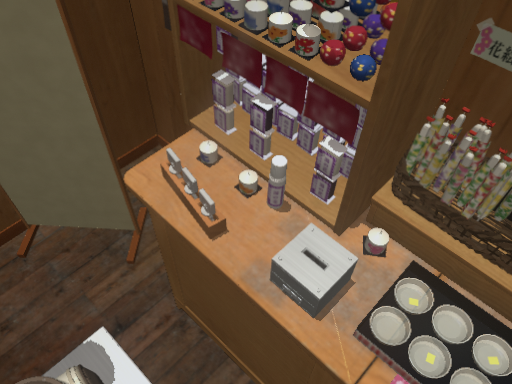

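The top view shows the stand with its three keys at about (165,215), (196,223) and (228,232), and the box with its keyway near (343,215). The candles are at (171,173), (229,176) and (357,153), and the bottle is at (263,165). The scene view agrees.

```bash
python3 - <<'E'
from h import *
for c in ['top','scene']:
    W=np.load(f'{c}0.npy')
    def sel(z0,z1,x0,x1,y0,y1):
        m=(W[...,2]>z0)&(W[...,2]<z1)&(W[...,0]>x0)&(W[...,0]<x1)&(W[...,1]>y0)&(W[...,1]<y1); return W[m]
    P=sel(80,97,420,610,-160,20); r=cv2.minAreaRect(P[:,:2].astype(np.float32)); print(c,'box',len(P),np.round(r[0],1),np.round(r[1],1),round(r[2],1),np.median(P[:,2]))
    P=sel(42,54,400,540,110,400); r=cv2.minAreaRect(P[:,:2].astype(np.float32)); print('stand',len(P),np.round(r[0],1),np.round(r[1],1),round(r[2],1))
    P=sel(88,112,400,540,130,380)
    cen=np.array([[457,186],[473,256],[489,325]])
    l=np.argmin(np.linalg.norm(P[:,None,:2]-cen,axis=2),1)
    for i in range(3):
        Q=P[l==i]; r=cv2.minAreaRect(Q[:,:2].astype(np.float32)); print('key',len(Q),np.round(Q.mean(0),1),np.round(r[0],1),np.round(r[1],1),round(r[2],1))
E
```

```text
top box 2796 [510.5 -67.6] [121.1 121.9] 89.5 88.9072191194586
stand 1251 [474.1 262.2] [225.3  44.5] 79.1
key 133 [459.5 189.3  99.7] [460.  189.4] [49. 12.] 79.4
key 137 [473.5 262.1  99.5] [474.3 262.8] [50.6 12.5] 79.1
key 128 [487.5 333.8  99.4] [488.1 334.5] [47.5 12.1] 78.7
scene box 3397 [510.8 -66.1] [121.4 123.3] 89.2 88.86575821634096
stand 821 [474.3 264. ] [230.2  45.1] 79.0
key 147 [458.1 187.7  98.6] [459.8 190.3] [49.8 12.8] 79.6
key 130 [472.1 260.3  98.7] [473.5 262.2] [49.9 12.4] 79.3
key 121 [486.1 332.7  98.8] [487.6 335.3] [50.  11.9] 79.7
```

```bash
cat >> h.py <<'E'
def go(*wps):
    "waypoints x,y,z,psi(deg) -> shares for successive calls"
    s=arm.read_state(); q=R.from_quat(s['ee_rot']); X=q.as_matrix()[:,0]
    p=np.array(s['position']); psi=np.degrees(np.arctan2(X[1],X[0])); Z=q.as_matrix()[:,2]
    print('now',np.round(p,1),round(psi,1),'z',np.round(Z,3),'w',round(s['gripper_width'],1),'F',np.round(s['contact_force'],1),'T',np.round(s['wrist_torque'],2),'t',round(s['clock'],2))
    for w in wps:
        a=np.radians(psi); c,n=np.cos(a),np.sin(a); d=np.array(w[:3])-p
        print('->',w,np.round([(d[0]*c+d[1]*n)/250,(d[0]*n-d[1]*c)/250,-d[2]/250],4),'turn',round(((psi-w[3]+180)%360-180)/180,4))
        p=np.array(w[:3]); psi=w[3]
E
python3 - <<'E'
from h import *
go((340,395,230,-59),(440,210,220,-100.9))
E
```

```text
now [225.3 583.  231.3] -21.1 z [ 0.  0. -1.] w 85.3 F [-0.8  0.3  0.1] T [-0.01  0.04 -0.02] t 0.9
-> (340, 395, 230, -59) [0.6991 0.5359 0.0053] turn 0.2104
-> (440, 210, 220, -100.9) [0.8403 0.0383 0.04  ] turn 0.2328
```

Call:
{"name": "arm_command", "arguments": {"rows": [[[0.7, 0.536, 0.005], [0, 0, 0.21]], [[0.7, 0.536, 0.005], [0, 0, 0.21]], [[0.7, 0.536, 0.005], [0, 0, 0.21]], [[0.7, 0.536, 0.005], [0, 0, 0.21]], [[0.7, 0.536, 0.005], [0, 0, 0.21]]], "grip": 1}}

```text
clock: 1.4
position: [341.3, 391.5, 230.4]
ee_rot: [0.869, -0.495, 0.0, 0.0]
contact_force: [-0.5, -0.1, 0.5]
gripper_width: 85.7
grasp_force: 0.0
```

Call:
{"name": "arm_command", "arguments": {"rows": [[[0.84, 0.038, 0.04], [0, 0, 0.233]], [[0.84, 0.038, 0.04], [0, 0, 0.233]], [[0.84, 0.038, 0.04], [0, 0, 0.233]], [[0.84, 0.038, 0.04], [0, 0, 0.233]], [[0.84, 0.038, 0.04], [0, 0, 0.233]]]}}

```text
clock: 1.9
position: [441.4, 206.3, 220.0]
ee_rot: [-0.633, 0.774, -0.0, -0.0]
contact_force: [-0.3, 0.5, 0.3]
gripper_width: 85.2
grasp_force: 0.0
```

```bash
python3 - <<'E'
from h import *
go((460,189.5,190,-100.9),(460,189.5,64.5,-100.9))
im,d,W=cloud('wrist'); cv2.imwrite('pics/w1.png',im); 
m=(W[...,2]>88)&(W[...,2]<112)&(W[...,0]<540)&(W[...,0]>400)&(W[...,1]>130)&(W[...,1]<380)
P=W[m]; cen=np.array([[460,189.5],[474,262.3],[488,335]])
l=np.argmin(np.linalg.norm(P[:,None,:2]-cen,axis=2),1)
for i in range(3):
    Q=P[l==i]
    if len(Q)>20: r=cv2.minAreaRect(Q[:,:2].astype(np.float32)); print('key',len(Q),np.round(np.median(Q,0),1),np.round(r[0],1),np.round(r[1],1),round(r[2],1))
print([np.round(r['position']) for r in arm.spot_in('wrist','key_1')])
E
```

```text
now [441.4 206.3 220. ] -101.5 z [-0.    -0.001 -1.   ] w 85.2 F [-0.3  0.5  0.3] T [ 0.07 -0.02  0.02] t 1.9
-> (460, 189.5, 190, -100.9) [ 0.0512 -0.0863  0.12  ] turn -0.0032
-> (460, 189.5, 64.5, -100.9) [-0.     0.     0.502] turn 0.0
key 659 [459.8 188.9  99.1] [460.5 190.8] [49.2 12.1] 79.1
key 536 [473.6 259.9  98.9] [474.6 262.9] [48.9 12.1] 78.7
key 463 [487.4 331.1  98.7] [488.7 335.5] [50.9 12.1] 79.1
[array([229., 169.]), array([235., 286.]), array([234., 233.])]
```

View pics/w1.png

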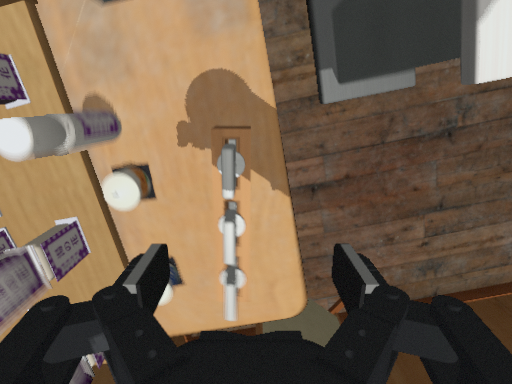

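The wrist view shows the three keys in line at columns 229–235, rows 169, 233 and 286. Their bows are at (460.3,190.2), (474.3,262.5) and (488,335), tops near z 99, which matches the text. I'll grasp the first key.

Call:
{"name": "arm_command", "arguments": {"rows": [[[0.05, -0.0865, 0.12], [0, 0, -0.003]], [[0.05, -0.0865, 0.3], [0, 0, -0.003]], [[0.05, -0.0865, 0.45], [0, 0, -0.003]], [[0.05, -0.0865, 0.614], [0, 0, -0.003]], [[0.05, -0.0865, 0.614], [0, 0, -0.003]]]}}

```text
clock: 2.5
position: [455.8, 192.2, 62.0]
ee_rot: [-0.641, 0.767, 0.0, -0.006]
contact_force: [-1.8, -0.0, -0.0]
gripper_width: 85.3
grasp_force: 0.0
```

```bash
python3 - <<'E'
from h import *
go((460.3,190,66,-100.9))
E
```

```text
now [455.8 192.2  62. ] -100.2 z [-0.009 -0.007 -1.   ] w 85.3 F [-1.8 -0.  -0. ] T [-0.07  0.05 -0.04] t 2.5
-> (460.3, 190, 66, -100.9) [ 0.0055 -0.0191 -0.0158] turn 0.0039
```

Call:
{"name": "arm_command", "arguments": {"rows": [[[0, 0, 0], [0, 0, 0]], [[0, 0, 0], [0, 0, 0]], [[0, 0, 0], [0, 0, 0]]]}}

```text
clock: 2.8
position: [460.5, 195.1, 68.8]
ee_rot: [-0.641, 0.767, -0.0, 0.002]
contact_force: [-0.7, 0.2, -0.2]
gripper_width: 85.2
grasp_force: 0.0
```

```bash
python3 - <<'E'
from h import *
go((460.3,190,66,-100.9))
E
```

```text
now [460.5 195.1  68.8] -100.3 z [ 0.004  0.003 -1.   ] w 85.2 F [-0.7  0.2 -0.2] T [-0.01  0.   -0.02] t 2.8
-> (460.3, 190, 66, -100.9) [ 0.0201 -0.0028  0.0114] turn 0.0036
```

Call:
{"name": "arm_command", "arguments": {"rows": [[[0.02, -0.003, 0.011], [0, 0, 0.0036]], [[0.02, -0.003, 0.011], [0, 0, 0.0036]], [[0.02, -0.003, 0.011], [0, 0, 0.0036]], [[0.02, -0.003, 0.011], [0, 0, 0.0036]], [[0.02, -0.003, 0.011], [0, 0, 0.0036]]]}}

```text
clock: 3.3
position: [459.2, 188.7, 63.9]
ee_rot: [-0.636, 0.772, -0.0, 0.0]
contact_force: [0.6, 0.3, -0.1]
gripper_width: 85.5
grasp_force: 0.0
```

Call:
{"name": "arm_command", "arguments": {"rows": [[[0, 0, 0], [0, 0, 0]], [[0, 0, 0], [0, 0, 0]], [[0, 0, 0], [0, 0, 0]], [[0, 0, 0], [0, 0, 0]], [[0, 0, 0], [0, 0, 0]]], "grip": 0}}

```text
clock: 3.8
position: [459.3, 188.7, 63.8]
ee_rot: [-0.636, 0.771, -0.0, 0.0]
contact_force: [2.6, -0.3, 1.9]
gripper_width: 12.8
grasp_force: 0.2
```

Call:
{"name": "arm_command", "arguments": {"rows": [[[0, 0, 0], [0, 0, 0]], [[0, 0, 0], [0, 0, 0]], [[0, 0, 0], [0, 0, 0]]]}}

```text
clock: 4.1
position: [459.2, 188.8, 63.9]
ee_rot: [-0.636, 0.771, -0.0, 0.0]
contact_force: [0.7, 0.2, 0.8]
gripper_width: 11.4
grasp_force: 58.4
```

```bash
python3 - <<'E'
from h import *
print(arm.read_state()['grasp_force'],arm.read_state()['joints'])
go((460.3,190,66,-100.9),(460.3,190,190,-100.9))
E
```

```text
58.397796750068665 [ 7.17691671e-01  3.67099350e-01 -5.17412045e-01  5.60993784e-05
 -6.86143397e-01 -9.09291768e-01]
now [459.2 188.8  63.9] -101.0 z [ 0.  0. -1.] w 11.4 F [0.7 0.2 0.8] T [-0.   -0.01  0.01] t 4.1
-> (460.3, 190, 66, -100.9) [-0.0057 -0.0033 -0.0086] turn -0.0004
-> (460.3, 190, 190, -100.9) [-0.     0.    -0.496] turn 0.0
```

Call:
{"name": "arm_command", "arguments": {"rows": [[[0, 0, -0.14], [0, 0, 0]], [[0, 0, -0.28], [0, 0, 0]], [[0, 0, -0.42], [0, 0, 0]], [[0, 0, -0.55], [0, 0, 0]], [[0, 0, -0.55], [0, 0, 0]]]}}

```text
clock: 4.6
position: [461.4, 190.2, 206.0]
ee_rot: [-0.637, 0.771, -0.001, 0.005]
contact_force: [-0.4, 0.6, -0.5]
gripper_width: 11.3
grasp_force: 59.9
```

Call:
{"name": "arm_command", "arguments": {"rows": [[[0, 0, 0], [0, 0, 0]], [[0, 0, 0], [0, 0, 0]], [[0, 0, 0], [0, 0, 0]]]}}

```text
clock: 4.9
position: [458.3, 188.1, 199.6]
ee_rot: [-0.636, 0.772, 0.0, -0.002]
contact_force: [0.2, 0.6, -1.0]
gripper_width: 11.2
grasp_force: 59.9
```

```bash
python3 - <<'E'
from h import *
go((505,-20,201,-90.5))
E
```

```text
now [458.3 188.1 199.6] -101.0 z [-0.003 -0.002 -1.   ] w 11.2 F [ 0.2  0.6 -1. ] T [ 0.01 -0.04 -0.02] t 4.9
-> (505, -20, 201, -90.5) [ 0.7816 -0.342  -0.0055] turn -0.0583
```

Call:
{"name": "arm_command", "arguments": {"rows": [[[0.16, -0.07, 0], [0, 0, -0.015]], [[0.32, -0.14, 0], [0, 0, -0.03]], [[0.48, -0.21, 0], [0, 0, -0.045]], [[0.63, -0.28, 0], [0, 0, -0.058]], [[0.78, -0.342, 0], [0, 0, -0.058]]]}}

```text
clock: 5.4
position: [505.7, -20.8, 200.1]
ee_rot: [-0.704, 0.71, 0.001, -0.001]
contact_force: [0.4, -0.1, -1.5]
gripper_width: 10.7
grasp_force: 59.8
```

Call:
{"name": "arm_command", "arguments": {"rows": [[[0, 0, 0], [0, 0, 0]], [[0, 0, 0], [0, 0, 0]], [[0, 0, 0], [0, 0, 0]], [[0, 0, 0], [0, 0, 0]], [[0, 0, 0], [0, 0, 0]]]}}

```text
clock: 5.9
position: [505.9, -18.0, 201.3]
ee_rot: [-0.704, 0.71, 0.0, -0.0]
contact_force: [0.7, -0.0, -0.7]
gripper_width: 11.3
grasp_force: 59.8
```

```bash
python3 - <<'E'
from h import *
im,d,W=cloud('wrist'); cv2.imwrite('pics/w2.png',im); np.save('w2.npy',W)
P=W[(W[...,2]>80)&(W[...,2]<97)&(W[...,0]>420)&(W[...,0]<610)&(W[...,1]>-160)&(W[...,1]<20)]
r=cv2.minAreaRect(P[:,:2].astype(np.float32)); print('box',len(P),r,np.median(P[:,2]))
S=W[(W[...,2]<75)&(abs(W[...,0]-510.5)<25)&(abs(W[...,1]+67)<40)]
print(len(S)); 
if len(S)>5: print(cv2.minAreaRect(S[:,:2].astype(np.float32)),np.median(S,0))
im2,d2,W2=cloud('top'); np.save('t2.npy',W2)
go((510.6,-67,170,-90.5))
E
```

```text
box 17356 ((511.0584716796875, -65.9127197265625), (120.77750396728516, 121.0496826171875), 89.32853698730469) 87.56280363651918
684
((511.4537658691406, -65.19821166992188), (53.12320327758789, 12.462945938110352), 89.58946990966797) [511.41548965 -65.79080005  45.20469501]
now [505.9 -18.3 201.4] -90.5 z [ 0.  0. -1.] w 11.1 F [ 0.4  0.4 -1.6] T [ 0.02 -0.02 -0.01] t 6.0
-> (510.6, -67, 170, -90.5) [ 0.1948 -0.0202  0.1255] turn 0.0002
```

View pics/w2.png

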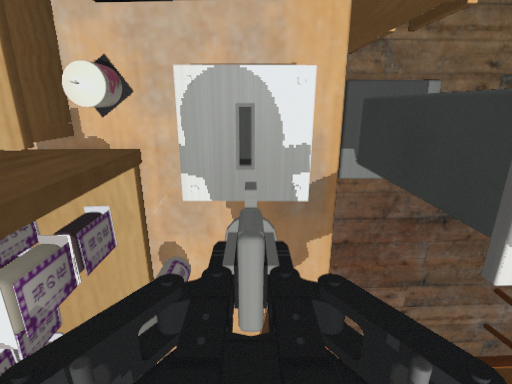

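The wrist view shows the slot at columns 237–254, rows 103–167 on the box cover. The key is held upright at column 250, with its bit bottom at about (250,187).

Call:
{"name": "arm_command", "arguments": {"rows": [[[0.1, -0.01, 0], [0, 0, 0]], [[0.198, -0.0198, 0.05], [0, 0, 0]], [[0.198, -0.0198, 0.1], [0, 0, 0]], [[0.198, -0.0198, 0.166], [0, 0, 0]], [[0.198, -0.0198, 0.166], [0, 0, 0]]]}}

```text
clock: 6.5
position: [508.8, -68.5, 157.8]
ee_rot: [-0.704, 0.711, 0.002, -0.002]
contact_force: [0.0, 0.6, -1.4]
gripper_width: 11.2
grasp_force: 59.7
```

Call:
{"name": "arm_command", "arguments": {"rows": [[[0, 0, 0], [0, 0, 0]], [[0, 0, 0], [0, 0, 0]], [[0, 0, 0], [0, 0, 0]], [[0, 0, 0], [0, 0, 0]], [[0, 0, 0], [0, 0, 0]]]}}

```text
clock: 7.0
position: [510.6, -68.4, 160.2]
ee_rot: [-0.704, 0.71, -0.0, 0.0]
contact_force: [-0.5, 0.9, -2.2]
gripper_width: 11.0
grasp_force: 59.7
```

```bash
python3 - <<'E'
from h import *
go((510.4,-67.9,130,-90.5),(510.4,-67.9,104,-90.5))
W=np.load('w2.npy')
# held key in w2 (TCP 505.9,-18.3,201.4): bow top and bit bottom
K=W[(W[...,2]>139)&(abs(W[...,0]-506)<6)&(abs(W[...,1]+18)<35)]
T=K[K[:,2]>232]; print('bow top',len(T),T.min(0),T.max(0)); B=K[K[:,2]<180]; print('bit',len(B),B.min(0),B.max(0))
K=np.load('t2.npy'); K=K[(K[...,2]>225)&(K[...,2]<245)&(abs(K[...,0]-506)<8)&(abs(K[...,1]+18)<35)]; print('top cam',len(K), K.min(0) if len(K) else 0, K.max(0) if len(K) else 0)
E
```

```text
now [510.6 -68.4 160.2] -90.5 z [ 0.001  0.    -1.   ] w 11.0 F [-0.5  0.9 -2.2] T [-0.02 -0.02  0.03] t 7.0
-> (510.4, -67.9, 130, -90.5) [-0.0021  0.001   0.121 ] turn -0.0001
-> (510.4, -67.9, 104, -90.5) [-0.     0.     0.104] turn 0.0
bow top 4708 [500.0042516  -40.84505995 232.00837325] [511.99861572   8.53530434 292.35334578]
bit 321 [502.13235966 -40.74541924 144.81320762] [509.99072543 -27.79652203 168.9759052 ]
top cam 0 0 0
```

Call:
{"name": "arm_command", "arguments": {"rows": [[[0, 0, 0.05], [0, 0, 0]], [[0, 0, 0.08], [0, 0, 0]], [[0, 0, 0.1], [0, 0, 0]], [[0, 0, 0.12], [0, 0, 0]], [[0, 0, 0.12], [0, 0, 0]]]}}

```text
clock: 7.5
position: [510.1, -68.6, 129.1]
ee_rot: [-0.704, 0.71, 0.0, -0.001]
contact_force: [-0.4, 0.5, -1.5]
gripper_width: 10.7
grasp_force: 59.8
```

Call:
{"name": "arm_command", "arguments": {"rows": [[[0, 0, 0.01], [0, 0, 0]], [[0, 0, 0.02], [0, 0, 0]], [[0, 0, 0.02], [0, 0, 0]]]}}

```text
clock: 7.8
position: [510.3, -68.6, 124.6]
ee_rot: [-0.704, 0.71, 0.0, -0.0]
contact_force: [-0.1, -0.0, -1.4]
gripper_width: 11.4
grasp_force: 59.8
```

It's in the slot with no contact. Seating it now.

Call:
{"name": "arm_command", "arguments": {"rows": [[[0, 0, 0.03], [0, 0, 0]], [[0, 0, 0.05], [0, 0, 0]], [[0, 0, 0.07], [0, 0, 0]], [[0, 0, 0.078], [0, 0, 0]], [[0, 0, 0.078], [0, 0, 0]]]}}

```text
clock: 8.3
position: [510.3, -68.6, 104.9]
ee_rot: [-0.704, 0.71, 0.0, -0.0]
contact_force: [-0.0, -0.1, -1.0]
gripper_width: 11.3
grasp_force: 59.8
```

Call:
{"name": "arm_command", "arguments": {"rows": [[[0, 0, 0.004], [0, 0, 0]], [[0, 0, 0.006], [0, 0, 0]], [[0, 0, 0.006], [0, 0, 0]]]}}

```text
clock: 8.6
position: [510.7, -68.5, 104.4]
ee_rot: [-0.704, 0.71, -0.0, 0.0]
contact_force: [-0.6, 0.0, 2.8]
gripper_width: 11.4
grasp_force: 60.4
```

Call:
{"name": "arm_command", "arguments": {"rows": [[[0, -0.0008, 0], [0, 0, -0.03]], [[0, -0.0015, 0], [0, 0, -0.06]], [[-0.0003, -0.0023, 0], [0, 0, -0.09]], [[-0.0005, -0.003, 0], [0, 0, -0.111]], [[-0.0005, -0.003, 0], [0, 0, -0.111]]]}}

```text
clock: 9.1
position: [511.7, -68.3, 104.4]
ee_rot: [0.816, -0.577, 0.001, -0.001]
contact_force: [0.3, 1.5, 2.7]
gripper_width: 11.6
grasp_force: 60.4
```

```bash
python3 - <<'E'
from h import *
go()
E
```

```text
now [511.7 -68.3 104.4] -70.5 z [ 0.002  0.    -1.   ] w 11.6 F [0.3 1.5 2.7] T [ 0.34  0.17 -0.04] t 9.1
```

Call:
{"name": "arm_command", "arguments": {"rows": [[[-0.0005, -0.0004, 0], [0, 0, -0.015]], [[-0.0006, -0.001, 0], [0, 0, -0.03]], [[-0.0006, -0.0013, 0], [0, 0, -0.045]], [[-0.0006, -0.0013, 0], [0, 0, -0.045]]]}}

```text
clock: 9.5
position: [512.1, -68.1, 104.4]
ee_rot: [0.855, -0.519, 0.001, -0.0]
contact_force: [-0.4, 1.5, 3.5]
gripper_width: 11.3
grasp_force: 60.5
```

```bash
python3 - <<'E'
from h import *
go()
E
```

```text
now [512.1 -68.1 104.4] -62.5 z [ 0.002  0.    -1.   ] w 11.3 F [-0.4  1.5  3.5] T [0.39 0.14 0.03] t 9.5
```

Call:
{"name": "arm_command", "arguments": {"rows": [[[-0.0003, -0.0004, 0], [0, 0, -0.015]], [[-0.0006, -0.001, 0], [0, 0, -0.03]], [[-0.0007, -0.0012, 0], [0, 0, -0.045]], [[-0.0007, -0.0012, 0], [0, 0, -0.045]]]}}

```text
clock: 9.9
position: [512.2, -67.8, 104.4]
ee_rot: [0.889, -0.457, 0.001, -0.0]
contact_force: [0.1, 0.8, 4.7]
gripper_width: 11.6
grasp_force: 60.6
```

```bash
python3 - <<'E'
from h import *
go()
E
```

```text
now [512.2 -67.8 104.4] -54.4 z [ 0.001 -0.    -1.   ] w 11.6 F [0.1 0.8 4.7] T [ 0.29  0.16 -0.03] t 9.9
```

Call:
{"name": "arm_command", "arguments": {"rows": [[[-0.0003, -0.0004, 0], [0, 0, -0.015]], [[-0.0006, -0.0008, 0], [0, 0, -0.03]], [[-0.0008, -0.001, 0], [0, 0, -0.045]], [[-0.0008, -0.001, 0], [0, 0, -0.045]]]}}

```text
clock: 10.3
position: [512.3, -67.6, 104.4]
ee_rot: [0.919, -0.394, 0.001, -0.0]
contact_force: [0.1, 0.1, 3.9]
gripper_width: 11.3
grasp_force: 60.7
```

```bash
python3 - <<'E'
from h import *
go()
im,d=arm.get_image('wrist'); cv2.imwrite('pics/w3.png',im)
E
```

```text
now [512.3 -67.6 104.4] -46.4 z [ 0.001 -0.    -1.   ] w 11.3 F [0.1 0.1 3.9] T [0.27 0.17 0.02] t 10.3
```

View pics/w3.png

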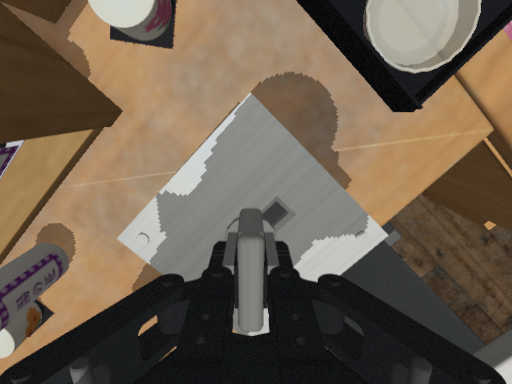

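The wrist view shows the bow at column 250 still in line with the gripper. The slot end shows diagonally at (275,212), so the key itself has turned 44° with no stop and this is the right key. I'll keep turning.

Call:
{"name": "arm_command", "arguments": {"rows": [[[-0.0003, -0.001, 0], [0, 0, -0.02]], [[-0.0005, -0.0015, 0], [0, 0, -0.04]], [[-0.0007, -0.002, 0], [0, 0, -0.06]], [[-0.0009, -0.003, 0], [0, 0, -0.08]], [[-0.001, -0.0035, 0], [0, 0, -0.1]]]}}

```text
clock: 10.85
position: [512.3, -67.7, 104.3]
ee_rot: [0.97, -0.244, 0.0, 0.001]
contact_force: [-0.0, -4.1, 5.7]
gripper_width: 11.3
grasp_force: 60.8
```

Call:
{"name": "arm_command", "arguments": {"rows": [[[-0.0003, -0.0005, 0], [0, 0, -0.02]], [[-0.0004, -0.001, 0], [0, 0, -0.04]], [[-0.0006, -0.0013, 0], [0, 0, -0.06]], [[-0.0007, -0.0016, 0], [0, 0, -0.08]], [[-0.0007, -0.0016, 0], [0, 0, -0.085]]]}}

```text
clock: 11.35
position: [512.5, -67.3, 104.4]
ee_rot: [0.994, -0.113, 0.0, 0.001]
contact_force: [-0.8, -2.0, 5.1]
gripper_width: 11.4
grasp_force: 60.8
```

```bash
python3 - <<'E'
from h import *
go()
im,d=arm.get_image('scene'); cv2.imwrite('pics/s2.png',cv2.resize(im[190:340,220:420],None,fx=3,fy=3))
E
```

```text
now [512.5 -67.3 104.4] -13.0 z [ 0.001 -0.001 -1.   ] w 11.4 F [-0.8 -2.   5.1] T [-0.98  0.1  -0.09] t 11.35
```

View pics/s2.png

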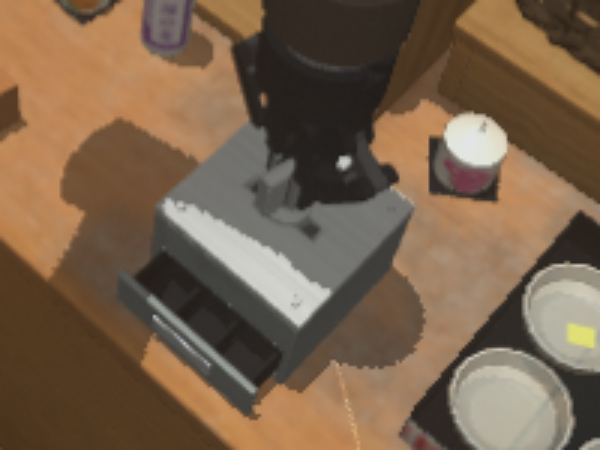

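The scene crop shows the drawer clearly out (crop around (200,330)) and the candle undisturbed. I'll turn it to the stop, release and retract.

Call:
{"name": "arm_command", "arguments": {"rows": [[[0, 0, 0], [0, 0, -0.01]], [[0, 0, 0], [0, 0, -0.018]], [[0, 0, 0], [0, 0, -0.018]], [[0, 0, -0.003], [0, 0, -0.014]], [[0, 0, -0.003], [0, 0, -0.014]]]}}

```text
clock: 11.9
position: [512.1, -67.0, 104.4]
ee_rot: [0.996, -0.092, -0.0, 0.0]
contact_force: [0.5, -3.6, 1.7]
gripper_width: 11.3
grasp_force: 60.2
```

Call:
{"name": "arm_command", "arguments": {"rows": [[[0, 0, 0], [0, 0, 0]], [[0, 0, 0], [0, 0, 0]], [[0, 0, 0], [0, 0, 0]], [[0, 0, 0], [0, 0, 0]], [[0, 0, 0], [0, 0, 0]]], "grip": 1}}

```text
clock: 12.4
position: [512.1, -66.2, 104.5]
ee_rot: [0.996, -0.091, -0.0, -0.0]
contact_force: [0.4, -0.9, -0.1]
gripper_width: 82.1
grasp_force: 0.0
```

Call:
{"name": "arm_command", "arguments": {"rows": [[[0, 0, 0], [0, 0, 0]], [[0, 0, 0], [0, 0, 0]], [[0, 0, 0], [0, 0, 0]], [[0, 0, 0], [0, 0, 0]], [[0, 0, 0], [0, 0, 0]]]}}

```text
clock: 12.9
position: [512.2, -66.4, 104.5]
ee_rot: [0.996, -0.091, -0.0, -0.0]
contact_force: [0.1, 0.5, -0.3]
gripper_width: 85.4
grasp_force: 0.0
```

Call:
{"name": "arm_command", "arguments": {"rows": [[[0, 0, -0.08], [0, 0, 0]], [[0, 0, -0.16], [0, 0, 0]], [[0, 0, -0.28], [0, 0, 0]], [[0, 0, -0.4], [0, 0, 0]], [[0, 0, -0.5], [0, 0, 0]]]}}

```text
clock: 13.4
position: [512.4, -66.4, 231.3]
ee_rot: [0.996, -0.091, 0.001, -0.0]
contact_force: [-0.5, 0.2, 0.5]
gripper_width: 85.5
grasp_force: 0.0
```

Call:
{"name": "arm_command", "arguments": {"rows": [[[-0.15, 0, 0], [0, 0, 0]], [[-0.3, 0, 0], [0, 0, 0]], [[-0.4, 0, 0], [0, 0, 0]], [[-0.4, 0, 0], [0, 0, 0]], [[-0.4, 0, 0], [0, 0, 0]]]}}

```text
clock: 13.9
position: [414.1, -48.2, 230.1]
ee_rot: [0.996, -0.091, 0.001, -0.0]
contact_force: [0.2, -0.0, -0.0]
gripper_width: 85.5
grasp_force: 0.0
```

```bash
python3 - <<'E'
from h import *
go()
im,d,W=cloud('top'); im2,d2,W2=cloud('scene'); cv2.imwrite('pics/s3.png',cv2.resize(im2[100:340,130:430],None,fx=2.4,fy=2.4))
for w in (W,W2):
    P=w[(w[...,2]>115)&(w[...,2]<155)&(abs(w[...,0]-511)<35)&(abs(w[...,1]+66)<35)]
    if len(P)>10: print(len(P),np.percentile(P[:,2],95),cv2.minAreaRect(P[P[:,2]>132][:,:2].astype(np.float32)))
E
```

```text
now [414.1 -48.2 230.1] -10.4 z [ 0.002  0.    -1.   ] w 85.5 F [ 0.2 -0.  -0. ] T [ 0.02 -0.04  0.02] t 13.9
134 142.90023982239435 ((512.4241333007812, -66.92929077148438), (11.221134185791016, 44.314781188964844), 79.70138549804688)
86 142.6873514311226 ((524.4103393554688, -69.47404479980469), (11.773567199707031, 19.047639846801758), 79.97453308105469)
```

View pics/s3.png

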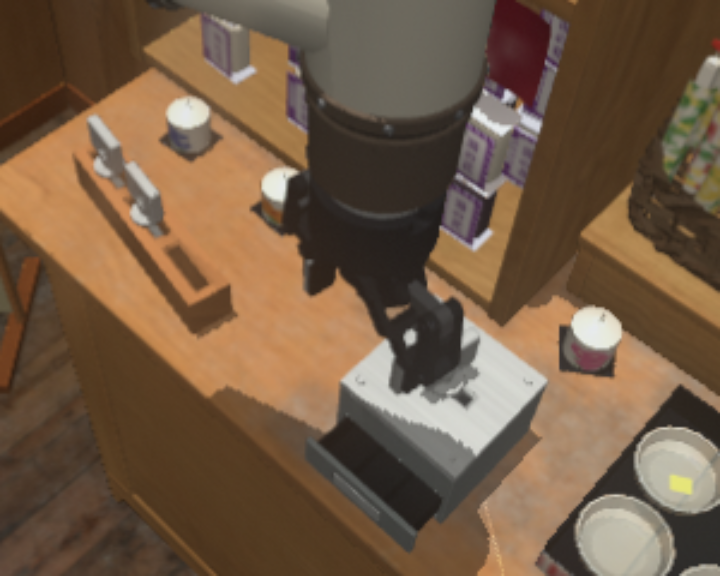

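The picture shows the drawer out (370,490), the two other keys in the stand (105,150) and (145,195), and the candles in place. The turned key measures 80° round with its top at about 142 mm, so it is seated.

```bash
python3 -c "
from bench import arm
print(arm.job_done())"
```

```text
the job is handed in; nothing more can be done
None
```

The first key I tried was the right one: it turned about 80° to the stop, the drawer came out, and I left it seated in the lock. The other two keys stayed in the stand and the job is handed in; no verdict came back.

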